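# Put the stacked groceries away in the pantry trays

### The job

Take the stack of groceries on the pantry counter apart from the top and put each one away in the tray that already holds its own kind: set it down gently (not dropped), upright as it stands now, in the middle of that tray's empty compartment, with the two cartons lengthwise and square with the tray. Leave the oil bottle and the sugar crock where they stand.

Things in the scene. Friction and masses are not known exactly. Their poses are not given: they have to be found in the camera images.
- pasta: Blue pasta carton lying flat, 160 (its x) x 56 (its y) x 40 high (z), white window with yellow strips on top; about 450 g. Sizes in mm. Origin: centre of the underside. The bottom of the stack, standing on the counter with its length roughly across the robot's view; the tea carton lies on it.
- tea: Yellow tea carton with an orange band, lying flat, 135 (x) x 54 (y) x 50 high (z); about 160 g. Sizes in mm. Origin: centre of the underside. Lies lengthwise on the pasta carton (so its underside is 40 above the counter); the tin and the herb jar stand on it.
- tin: Small round steel tin with a red label and a red disc on its top, 52 diameter x 64 high; about 140 g. Sizes in mm. Origin: centre of the underside, z up. Stands near one end of the tea carton, underside 90 above the counter, about 78 from the herb jar's axis.
- jar: Small round green glass herb jar with a green lid, 46 diameter x 64 high; about 120 g. Sizes in mm. Origin: centre of the underside, z up. Stands near the other end of the tea carton, underside 90 above the counter.
- tray_pasta: Brown wooden shelf tray, fixed, of two compartments . Sizes in mm. Origin: on its underside beneath the middle of the EMPTY one, 180 (x) x 104 wide (y), floor 4 thick; rims and divider 5 thick, tops 10 above the counter. The other, 64 wide, its middle 89 from the origin towards -y, holds one blue pasta carton (40 high), fixed. x along the compartments, z up. Next tray 10 to 40 away.
- tray_tea: White plastic shelf tray, fixed, of two compartments . Sizes in mm. Origin: on its underside beneath the middle of the EMPTY one, 180 (x) x 104 wide (y), floor 4 thick; rims and divider 5 thick, tops 10 above the counter. The other, 64 wide, its middle 89 from the origin towards -y, holds one yellow tea carton (50 high), fixed. x along the compartments, z up. Next tray 10 to 40 away.
- tray_tin: Dark steel shelf tray, fixed, of two compartments . Sizes in mm. Origin: on its underside beneath the middle of the EMPTY one, 180 (x) x 104 wide (y), floor 4 thick; rims and divider 5 thick, tops 10 above the counter. The other, 64 wide, its middle 89 from the origin towards -y, holds two red-labelled tins (64 high), fixed. x along the compartments, z up. Next tray 10 to 40 away.
- tray_jar: Green-painted shelf tray, fixed, of two compartments . Sizes in mm. Origin: on its underside beneath the middle of the EMPTY one, 180 (x) x 104 wide (y), floor 4 thick; rims and divider 5 thick, tops 10 above the counter. The other, 64 wide, its middle 89 from the origin towards -y, holds three green-lidded herb jars (64 high), fixed. x along the compartments, z up. Next tray 10 to 40 away.
- oil: Tall amber oil bottle, 54 diameter x 180 high, loose, standing in the same row as the stack. Sizes in mm. Origin: centre of the underside. To be left alone.
- crock: White ceramic sugar crock with a small knob, 80 diameter x 108 high, loose, standing in the same row as the stack. Sizes in mm. Origin: centre of the underside. To be left alone. Other goods, up to 190 high, stand at the counter's edges: when low keep x below 0.76 m and within 0.48 m either side.
There are look-alikes about, which are no part of the job. Leave any green look-alike of the tea alone.

How it is judged:
By the outcome, as a careful person would: the job done as asked, in the order asked, and still so for the second after the job is handed in, with the robot touching nothing.
It also fails if it takes over 120 s, if anything falls off the work surface, if the arm or the gripper's body presses on something with over 40 N, if the wrist force passes 120 N, or if a joint passes its speed limit or range.

### The arm

A 6-joint arm with a two-finger parallel gripper is mounted at the origin on the work surface. World frame = base frame: x ahead of the robot, y to its left, z up, the work surface at z = 0. Lengths are in m, angles in rad, forces in N, time in s.
With the tool pointing down it reaches from about 0.35 to 0.975 m from the base axis. Payload 4.9 kg.
Tool frame: the origin (TCP) lies at the very end of the fingers, on their centre line; the grasp point (between the pads) lies 19 mm behind it; z points along the fingers, y is the line along which they close (so a half turn about z gives the same grasp; the last joint's range is limited). The gripper opens to 85 mm and grips with 20 to 120 N. Pads are 22 mm wide; open, the fingers measure 114 mm over their backs; the gripper's body (76 mm by 85 mm) begins 54 mm behind the grasp point. The pads swing forward as they close: fully open they stand 13 mm farther back than shut.
Start: joints at [-1.447, 0.053, 1.613, -0, 1.476, -0.119], TCP at [0.15, -0.607, 0.231] pointing down, gripper open.
Joint ranges: [-3.01, 3.01], [-1.01, 2.22], [0.06, 2.58], [-1.02, 4.17], [0.09, 2.62], [-3.14, 3.14]. Speed limits (rad/s): [2.57, 2.57, 3.14, 3.14, 3.14, 3.14].

### API

Orientations are given as a rotation vector (axis times angle).
In Python, from station import get_obs, optics, ctrl gives the robot as it stands.
- The arm moves only by the shell command python3 -m pendant 'ROWS' [FORCE]. ROWS is JSON, a list of rows, each a list of 3 entries, a list of its own where there are three numbers: the shift along the tool's x, y, z in mm, then the turn, a rotation vector about the tool's x, y, z in rad, then the opening, from 0 (shut) to 1 (fully open). A call has 1 to 12 rows; each row shifts and turns the commanded pose from where the row before left it, along the tool's axes as they then stand; what a row does not reach is not made up. A row lasts 1/12 s, in which the tool goes at most 41.7 mm and 7.16 degrees, less where a joint would pass 70% of its speed; a pose out of reach is approached as far as the arm can. A call is refused whole if a number of a shift passes 41.7 or a number of a turn 0.125, either way. A call with a gripper value outside its range is refused whole. The fingers move at their own pace and stop on an object; FORCE is the grip in N (left out, the last holds). Time passes only in rows, so rows that do not move let the fingers close. It gives the time, the measured TCP pose, the force, the opening and the grip force at its end, in the units of the state.
- get_obs(): the state, without advancing time (a new reading comes with each control period).
- optics.get_image(name): name is "side" or "top" or "wrist"; returns the picture (480x640x3 uint8, red, green, blue); there is no depth.
- optics.camera_model(name): a dict with "fx", "fy", "cx", "cy" (pixels), "cam_to_world" (4x4, takes a point from camera to world coordinates). Camera axes: x right, y up, looking along -z (the intrinsics and any distortion apply to the point x, -y, -z); pixel columns grow to the right and rows downward; lengths in m; the calibration is good to about 2 mm. A picture is of the moment at which its call begins: read the wrist's pose just before it. camera_model takes no time and is no camera call; for the wrist camera it gives the pose at the moment of the call.
- ctrl.finish_job(): hands the job in; it is judged then, once.
The state is a dict: "t": time; "q": joint angles; "dq": joint speeds; "effort": joint torques, N m; "tool_pos": TCP position; "tool_rot": TCP orientation; "contact_force": force on the tool from outside, world axes, zero at the start; "wrist_torque": the same for the moment, N m; "opening": finger opening in m; "grip_force": force on a finger pad.
Only numpy, scipy, OpenCV 4.12 (cv2) and the standard library are available. Lean on these libraries where they do the work, as an engineer would, in place of code of your own. Each camera call takes 0.05 s, during which the arm holds its last target. There are 200 camera calls.

## Working session

There is one attempt and no reset: what is moved stays moved. The work goes in short steps, Python scripts to look and compute and a shell command to move; the robot and the scene stay as the last step left them, time stands still between calls to the robot, and variables do not carry over. Pictures are saved under pics/ and viewed, at most 14 in all, crops included, and the job is handed in when it is done.

```bash
mkdir -p pics; ls
python3 - <<'E'
from station import get_obs, optics, ctrl
import cv2,numpy as np
np.set_printoptions(precision=4,suppress=True)
for n in ["top","side"]:
    im=optics.get_image(n); cv2.imwrite(f"pics/{n}0.png",im[:,:,::-1]); print(n,optics.camera_model(n))
o=get_obs(); print(o)
E
```

```text
pics
top {'fx': 506.6884527845354, 'fy': 506.6884527845354, 'cx': 326.2828596753906, 'cy': 250.96507487212193, 'cam_to_world': array([[-0.0155,  0.9861, -0.1652,  0.3015],
       [-0.9996, -0.0192, -0.0209,  0.0323],
       [-0.0237,  0.1649,  0.986 ,  0.9895],
       [ 0.    ,  0.    ,  0.    ,  1.    ]])}
side {'fx': 548.9173151229118, 'fy': 548.9173151229118, 'cx': 318.25542152024394, 'cy': 236.9248787704861, 'cam_to_world': array([[-0.9317,  0.266 , -0.2474,  0.1501],
       [-0.3632, -0.6652,  0.6524,  0.8027],
       [ 0.0089,  0.6977,  0.7164,  0.9382],
       [ 0.    ,  0.    ,  0.    ,  1.    ]])}
{'t': 0.1, 'q': array([-1.447 ,  0.0533,  1.6142, -0.    ,  1.476 , -0.119 ]), 'dq': array([ 0.0003, -0.0017, -0.0031,  0.0028, -0.0011,  0.0013]), 'effort': array([  0.0001, -39.4907, -37.1363,  -0.0001,   0.0039,  -0.    ]), 'tool_pos': array([ 0.1502, -0.6061,  0.2302]), 'tool_rot': array([-3.1166, -0.3803,  0.    ]), 'contact_force': array([-0.4172,  0.4237,  0.5069]), 'wrist_torque': array([-0.0336,  0.0154,  0.024 ]), 'grip_force': 0.0, 'opening': 0.08578886142542534}
```

View pics/top0.png

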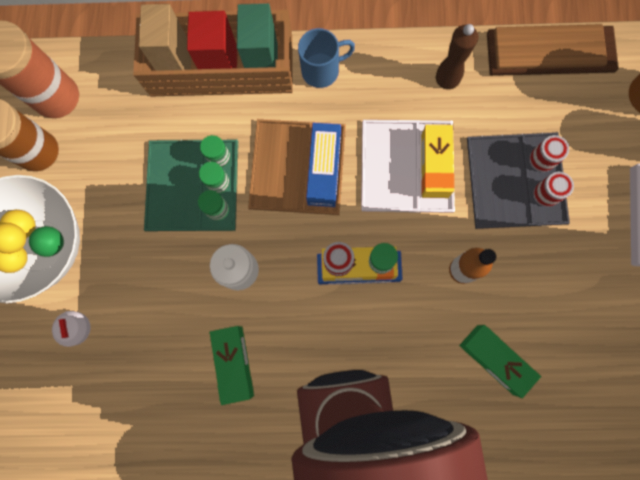

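View pics/side0.png

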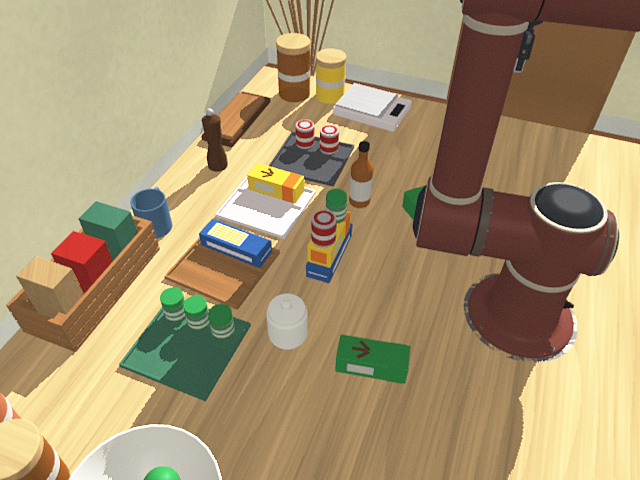

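The top view shows the trays in a row, jar (190,185), pasta (297,165), tea (408,165) and tin (518,180), with the empty halves on the left (+y). The stack is at (360,262), tin at (338,256) and jar at (384,257). The crock is at (233,266) and the oil at (472,265). The side view agrees.

```bash
cat > h.py <<'E'
import cv2,numpy as np
from station import get_obs, optics
from scipy.spatial.transform import Rotation as R
np.set_printoptions(precision=4,suppress=True)
def ray(m,uv,z):
    uv=np.atleast_2d(np.asarray(uv,float)); T=m["cam_to_world"]
    d=np.c_[(uv[:,0]-m["cx"])/m["fx"],-(uv[:,1]-m["cy"])/m["fy"],-np.ones(len(uv))]@T[:3,:3].T
    o=T[:3,3]; return (o+d*((z-o[2])/d[:,2])[:,None])[:,:2]
def hsv(im): return cv2.cvtColor(im,cv2.COLOR_RGB2HSV)
def blobs(mask,amin=40):
    c,_=cv2.findContours(mask.astype(np.uint8),cv2.RETR_EXTERNAL,cv2.CHAIN_APPROX_NONE)
    return [k[:,0,:] for k in c if cv2.contourArea(k)>amin]
def rect(m,c,z):
    p=ray(m,c,z).astype(np.float32)*1000
    return cv2.minAreaRect(p)
E
python3 - <<'E'
from h import *
im=cv2.imread("pics/top0.png")[:,:,::-1].copy(); m=optics.camera_model("top"); H=hsv(im)
h,s,v=[H[...,i].astype(int) for i in range(3)]
roi=np.zeros(h.shape,bool); roi[112:300,130:590]=1
for n,mk,z in [("red",((h<6)|(h>172))&(s>150)&(v>90),.154),("green",(h>50)&(h<75)&(s>130)&(v>70),.154),("yellow",(h>20)&(h<30)&(s>190)&(v>150),.09),("blue",(h>100)&(h<125)&(s>150),.04),("white",(s<40)&(v>150),.01),("dark",(v<75)&(s<90),.01),("dkgreen",(h>60)&(h<90)&(s>70)&(v<110),.01)]:
    for c in blobs(mk&roi):
        print(n,"px",cv2.boundingRect(c),"rect@z",z,[np.round(q,1) for q in rect(m,c,z)])
# crop for tray corners
cv2.imwrite("pics/c1.png",cv2.resize(im[112:292,138:338,::-1],None,fx=3.2,fy=3.2,interpolation=cv2.INTER_CUBIC))
cv2.imwrite("pics/c2.png",cv2.resize(im[112:292,338:578,::-1],None,fx=3.2,fy=3.2,interpolation=cv2.INTER_CUBIC))
E
```

```text
red px (327, 245, 24, 24) rect@z 0.154 [array([432.3,  30.2]), array([39.2, 38. ]), np.float64(43.7)]
red px (550, 175, 21, 20) rect@z 0.154 [array([ 547.8, -347. ]), array([33.4, 33.8]), np.float64(85.0)]
red px (545, 138, 21, 20) rect@z 0.154 [array([ 613.5, -344.4]), array([33.8, 34.5]), np.float64(85.1)]
green px (371, 244, 26, 26) rect@z 0.154 [array([430.6, -44.8]), array([39.5, 43.2]), np.float64(48.8)]
green px (198, 190, 25, 25) rect@z 0.154 [array([530.5, 247.8]), array([42.8, 39.5]), np.float64(70.3)]
green px (199, 161, 25, 25) rect@z 0.154 [array([581.7, 246.9]), array([43.5, 41.7]), np.float64(1.5)]
green px (200, 136, 25, 24) rect@z 0.154 [array([628.1, 246.2]), array([42.4, 42.1]), np.float64(1.0)]
yellow px (425, 188, 27, 9) rect@z 0.09 [array([ 557.5, -154.4]), array([47.6, 15.1]), np.float64(88.7)]
blue px (307, 124, 33, 81) rect@z 0.04 [array([634.9,  55.7]), array([ 53.3, 161.4]), np.float64(84.8)]
white px (211, 246, 38, 38) rect@z 0.01 [array([442.7, 243.3]), array([73.6, 73. ]), np.float64(0.6)]
white px (553, 178, 14, 13) rect@z 0.01 [array([ 591.3, -411.5]),
[... 177 characters left out ...]
@z 0.01 [array([668.7,  54.7]), array([42.5, 90.3]), np.float64(85.0)]
white px (362, 120, 93, 92) rect@z 0.01 [array([ 638.1, -113.1]), array([183. , 190.9]), np.float64(88.4)]
dark px (480, 250, 16, 14) rect@z 0.01 [array([ 448.7, -259.9]), array([29.3, 25.6]), np.float64(88.9)]
dark px (560, 200, 8, 22) rect@z 0.01 [array([ 537.1, -413.5]), array([42.4, 11.6]), np.float64(1.6)]
dark px (467, 136, 75, 92) rect@z 0.01 [array([ 600. , -305.4]), array([185.2, 137. ]), np.float64(1.5)]
dkgreen px (370, 244, 28, 27) rect@z 0.01 [array([452.7, -57.5]), array([48.2, 51.8]), np.float64(43.7)]
dkgreen px (145, 141, 91, 89) rect@z 0.01 [array([607.4, 323.7]), array([180.1, 184.2]), np.float64(88.8)]
```

View pics/c1.png

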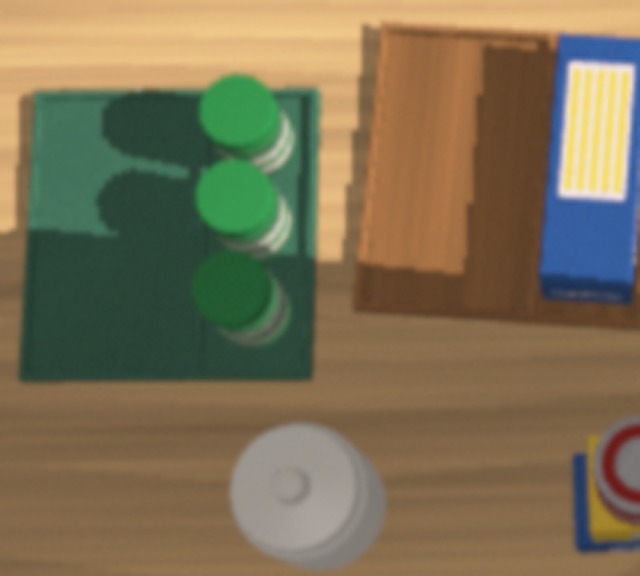

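View pics/c2.png

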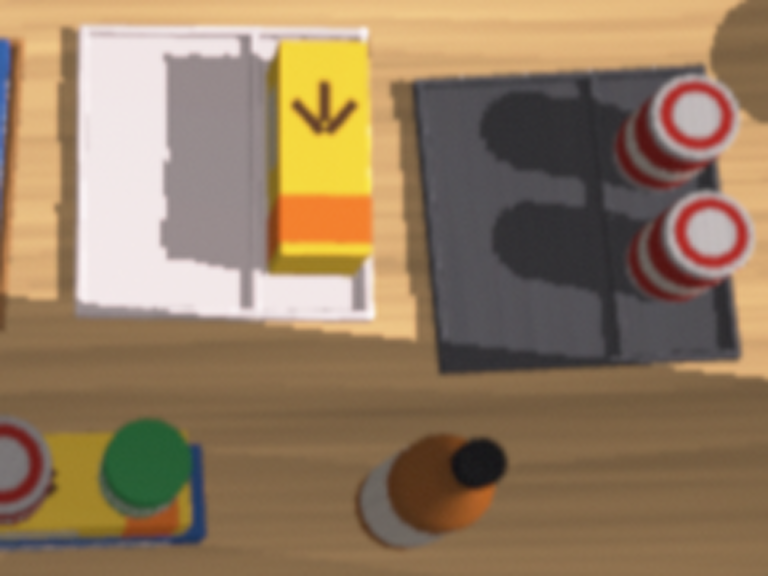

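Crop c1: green tray corners at about (35,92), (318,90), (312,379), (22,380), and brown tray left corners at (380,25), (357,311). Crop c2: steel tray corners at (417,83), (705,67), (739,356), (440,372), and white tray corners at (80,28), (368,28), (374,319), (77,316).

```bash
cat >> h.py <<'E'
def fitrect(P,Q):
    "rigid 2D fit Q->P (mm); returns yaw deg, t, residuals"
    P=np.array(P,float);Q=np.array(Q,float);pc=P.mean(0);qc=Q.mean(0)
    a=(P-pc);b=(Q-qc); th=np.arctan2((b[:,0]*a[:,1]-b[:,1]*a[:,0]).sum(),(a*b).sum())
    r=np.array([[np.cos(th),-np.sin(th)],[np.sin(th),np.cos(th)]]); t=pc-r@qc
    return np.degrees(th),t,np.linalg.norm(P-(b@r.T+pc),axis=1)
E
python3 - <<'E'
from h import *
m=optics.camera_model("top")
f=lambda x0,p:[(x0+(a+.5)/3.2-.5,112+(b+.5)/3.2-.5) for a,b in p]
Q=[(95,57),(95,-126),(-95,-126),(-95,57)] # TL,TR,BR,BL
for n,p in [("jar",f(138,[(35,92),(318,90),(312,379),(22,380)])),("pasta",f(138,[(380,25),(357,311)])+[(343,122),(340,213)]),
  ("tea",f(338,[(80,28),(368,28),(374,319),(77,316)])),("tin",f(338,[(417,83),(705,67),(739,356),(440,372)]))]:
    q=[Q[0],Q[3],Q[1],Q[2]] if n=="pasta" else Q
    print(n,fitrect(ray(m,p,.01)*1000,q))
# stack: blue/yellow bottom corners seen in c1/c2
print(ray(m,f(138,[(573,455),(577,549)])+f(338,[(199,445),(204,541)]),.04)*1000)
print(ray(m,f(138,[(590,437),(597,541)])+f(338,[(190,432),(178,533)]),.09)*1000)
print(optics.camera_model("wrist"), get_obs()["t"])
E
```

```text
jar (np.float64(-0.5735988390151442), array([607.3216, 357.9151]), array([0.3152, 1.706 , 0.2414, 2.0147]))
pasta (np.float64(-3.5206812383673096), array([644.7662, 143.7781]), array([2.357 , 1.0766, 2.5961, 1.0419]))
tea (np.float64(-1.8989979587519363), array([638.9076, -79.012 ]), array([0.8891, 0.6181, 0.4647, 0.3678]))
tin (np.float64(1.4428942805583949), array([ 601.4351, -294.7345]), array([2.9979, 0.9379, 2.7541, 0.9276]))
[[455.4707  70.6592]
 [399.4525  68.9984]
 [458.4237 -86.9482]
 [401.3513 -87.6245]]
[[457.4488  58.9325]
 [398.5681  55.8596]
 [457.6579 -75.9221]
 [400.817  -67.0826]]
{'fx': 431.29981397359495, 'fy': 431.29981397359495, 'cx': 321.5337286380477, 'cy': 238.4073860471804, 'cam_to_world': array([[ 0.241 ,  0.9203,  0.3081,  0.229 ],
       [-0.9705,  0.2292,  0.0746, -0.5857],
       [-0.0019, -0.3171,  0.9484,  0.3732],
       [ 0.    ,  0.    ,  0.    ,  1.    ]])} 0.1
```

```bash
cat >> h.py <<'E'
def goto(xyz_mm,yaw_deg):
    "print the total shift in tool axes after/before turn, and turn needed"
    o=get_obs(); r=R.from_rotvec(o["tool_rot"]); p=np.array(o["tool_pos"])*1000
    ca,sa=np.cos(np.radians(yaw_deg)),np.sin(np.radians(yaw_deg))
    rt=R.from_matrix(np.array([[ca,sa,0],[sa,-ca,0],[0,0,-1]]))
    d=np.array(xyz_mm)-p
    x=r.as_matrix()[:,0]
    print("t",round(o["t"],2),"p",np.round(p,1),"yaw",round(np.degrees(np.arctan2(x[1],x[0])),2),"open",round(o["opening"],4),"grip",o["grip_force"],"F",o["contact_force"],"q6",round(o["q"][5],2))
    print("shift(tool now)",np.round(r.inv().apply(d),1),"shift(tool after turn)",np.round(rt.inv().apply(d),1),"turn",np.round((r.inv()*rt).as_rotvec(),4))
E
python3 -c "
from h import *
goto([430,-8,290],91)"
python3 -m pendant '[[[0,0,-6],[0,0,-0.12],1],[[0,0,-6],[0,0,-0.12],1],[[0,0,-6],[0,0,-0.12],1],[[0,0,-6],[0,0,-0.12],1],[[0,0,-6],[0,0,-0.12],1],[[0,0,-6],[0,0,-0.12],1],[[0,0,-6],[0,0,-0.12],1],[[0,0,-6],[0,0,-0.12],1],[[0,0,-6],[0,0,-0.12],1],[[0,0,-6],[0,0,-0.12],1],[[0,0,0],[0,0,-0.12],1],[[0,0,0],[0,0,0],1]]' 30
python3 -c "
from h import *
goto([430,-8,290],91)"
```

```text
t 0.1 p [ 150.2 -606.1  230.2] yaw 13.91 open 0.0858 grip 0.0 F [-0.4172  0.4237  0.5069] q6 -0.12
shift(tool now) [ 415.4 -513.4  -58.8] shift(tool after turn) [593.1 290.2 -59.8] turn [-0.0014 -0.0014 -1.3454]
t: 1.1
tool_pos: [0.1503, -0.6066, 0.2913]
tool_rot: [-2.228, -2.215, -0.0]
contact_force: [0.1, 0.2, -0.6]
opening: 0.0853
grip_force: 0.0
t 1.1 p [ 150.3 -606.6  291.3] yaw 89.65 open 0.0853 grip 0.0 F [ 0.0534  0.2019 -0.6386] q6 -1.44
shift(tool now) [600.3 276.1   1.3] shift(tool after turn) [593.6 290.1   1.3] turn [-0.     -0.0001 -0.0235]
```

```bash
python3 -m pendant '[[[0,0,0],[0,0,-0.024],1],[[35,17,0],[0,0,0],1],[[35,17,0],[0,0,0],1],[[35,17,0],[0,0,0],1],[[35,17,0],[0,0,0],1],[[35,17,0],[0,0,0],1],[[35,17,0],[0,0,0],1],[[35,17,0],[0,0,0],1],[[35,17,0],[0,0,0],1],[[35,17,0],[0,0,0],1],[[35,17,0],[0,0,0],1],[[35,17,0],[0,0,0],1]]'
python3 -m pendant '[[[35,17,0],[0,0,0],1],[[35,17,0],[0,0,0],1],[[35,17,0],[0,0,0],1],[[35,17,0],[0,0,0],1],[[35,17,0],[0,0,0],1],[[33,18,0],[0,0,0],1],[[0,0,0],[0,0,0],1],[[0,0,0],[0,0,0],1]]'
python3 - <<'E'
from h import *
m=optics.camera_model("wrist"); im=optics.get_image("wrist"); cv2.imwrite("pics/w1.png",im[:,:,::-1]); H=hsv(im)
h,s,v=[H[...,i].astype(int) for i in range(3)]
for n,mk,z in [("red",((h<6)|(h>172))&(s>150)&(v>90),.154),("green",(h>50)&(h<75)&(s>130)&(v>70),.154),("yellow",(h>8)&(h<32)&(s>190)&(v>100),.09),("blue",(h>100)&(h<125)&(s>150),.04)]:
    for c in blobs(mk,300): print(n,cv2.boundingRect(c),[np.round(q,1) for q in rect(m,c,z)])
goto([430,-8,290],91)
E
```

```text
t: 2.1
tool_pos: [0.3312, -0.2168, 0.2908]
tool_rot: [-2.207, -2.236, -0.0]
contact_force: [1.0, -0.2, 0.1]
opening: 0.0855
grip_force: 0.0
t: 2.77
tool_pos: [0.4307, -0.0074, 0.2906]
tool_rot: [-2.199, -2.242, 0.002]
contact_force: [0.2, -0.5, -1.0]
opening: 0.0857
grip_force: 0.0
red (293, 132, 66, 66) [array([432. ,  31.7]), array([42.2, 41.9]), np.float64(1.2)]
green (176, 349, 48, 80) [array([ 338.7, -147.2]), array([77.5, 21.3]), np.float64(72.1)]
green (292, 237, 64, 65) [array([432.2, -41.5]), array([44.2, 48.5]), np.float64(2.5)]
yellow (442, 300, 153, 75) [array([ 610.3, -131.7]), array([ 68.8, 136.4]), np.float64(87.2)]
yellow (292, 186, 65, 80) [array([432.8, -29.9]), array([68.7, 53.9]), np.float64(89.9)]
yellow (291, 111, 69, 33) [array([431.4,  51.1]), array([52.9, 24. ]), np.float64(1.1)]
blue (292, 98, 63, 14) [array([429.5,  67.4]), array([54.3, 10.8]), np.float64(2.5)]
blue (454, 78, 186, 85) [array([633.9,  57.3]), array([ 55.7, 171.6]), np.float64(85.0)]
t 2.82 p [430.5  -8.6 290.7] yaw 90.96 open 0.0853 grip 0.0 F [ 0.3755 -0.4994 -0.2342] q6 -0.21
shift(tool now) [ 0.6 -0.5  0.7] shift(tool after turn) [ 0.6 -0.5  0.7] turn [-0.0014  0.0003 -0.0007]
```

View pics/w1.png

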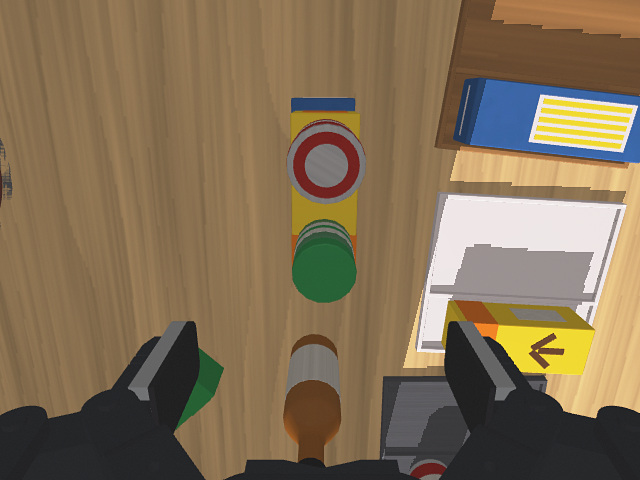

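The wrist view shows the tin at (326,165), the jar's lid at (324,272), and the carton edges straight and vertical. The tin measures about (432,31) and the jar about (432,-46), close to the top view. Going for the tin.

```bash
python3 -m pendant '[[[20,1,0],[0,0,0],1],[[20,0,0],[0,0,0],1],[[0,0,0],[0,0,0],1],[[0,0,35],[0,0,0],1],[[0,0,35],[0,0,0],1],[[0,0,35],[0,0,0],1],[[0,0,35],[0,0,0],1],[[0,0,20],[0,0,0],1],[[0,0,12],[0,0,0],1],[[0,0,7],[0,0,0],1],[[0,0,0],[0,0,0],1],[[0,0,0],[0,0,0],1]]' 30
python3 -m pendant '[[[0,0,0],[0,0,0],0],[[0,0,0],[0,0,0],0],[[0,0,0],[0,0,0],0],[[0,0,0],[0,0,0],0],[[0,0,0],[0,0,0],0],[[0,0,0],[0,0,0],0],[[0,0,0],[0,0,0],0],[[0,0,0],[0,0,0],0]]' 30
python3 -c "
from h import *
goto([432,31,112],91)"
```

```text
t: 3.82
tool_pos: [0.432, 0.0302, 0.1136]
tool_rot: [2.204, 2.237, 0.002]
contact_force: [0.2, -0.1, 0.5]
opening: 0.0854
grip_force: 0.0
t: 4.48
tool_pos: [0.4324, 0.0308, 0.1139]
tool_rot: [2.202, 2.238, 0.003]
contact_force: [1.9, 0.4, 5.9]
opening: 0.0511
grip_force: 32.0
t 4.48 p [432.4  30.8 113.9] yaw 90.93 open 0.0511 grip 31.97618015430635 F [1.8719 0.4428 5.946 ] q6 -0.12
shift(tool now) [ 0.2 -0.4  1.9] shift(tool after turn) [ 0.2 -0.4  1.9] turn [ 0.0032  0.0004 -0.0013]
```

```bash
python3 -m pendant '[[[0,0,-4],[0,0,0],0],[[0,0,-12],[0,0,0],0],[[0,0,-25],[0,0,0],0],[[0,0,-35],[0,0,0],0],[[0,0,-40],[0,0,0],0],[[-33,16,0],[0,0,0],0],[[-33,16,0],[0,0,0],0],[[-33,16,0],[0,0,0],0],[[-33,16,0],[0,0,0],0],[[-33,16,0],[0,0,0],0],[[-33,17,0],[0,0,0],0],[[-33,17,0],[0,0,0],0]]'
python3 -m pendant '[[[-33,17,0],[0,0,0],0],[[-33,16,0],[0,0,0],0],[[-32,16,0],[0,0,0],0],[[0,0,0],[0,0,0],0],[[0,0,0],[0,0,0],0]]'
python3 - <<'E'
from h import *
m=optics.camera_model("wrist"); im=optics.get_image("wrist"); cv2.imwrite("pics/w2.png",im[:,:,::-1])
np.save("pics/w2.npy",m,allow_pickle=True)
goto([601,-295,230],91)
E
```

```text
t: 5.48
tool_pos: [0.5488, -0.1997, 0.2282]
tool_rot: [-2.203, -2.238, 0.0]
contact_force: [-0.3, 1.2, -0.2]
opening: 0.0504
grip_force: 31.8
t: 5.9
tool_pos: [0.599, -0.2966, 0.2271]
tool_rot: [-2.204, -2.235, 0.001]
contact_force: [-0.2, 0.2, -0.6]
opening: 0.051
grip_force: 31.9
t 5.95 p [ 598.9 -295.4  227.5] yaw 90.88 open 0.0509 grip 31.939415314409416 F [-0.3684  1.069  -1.7142] q6 -0.59
shift(tool now) [ 0.3  2.1 -2.5] shift(tool after turn) [ 0.3  2.1 -2.5] turn [-0.0019 -0.0017 -0.0022]
```

View pics/w2.png

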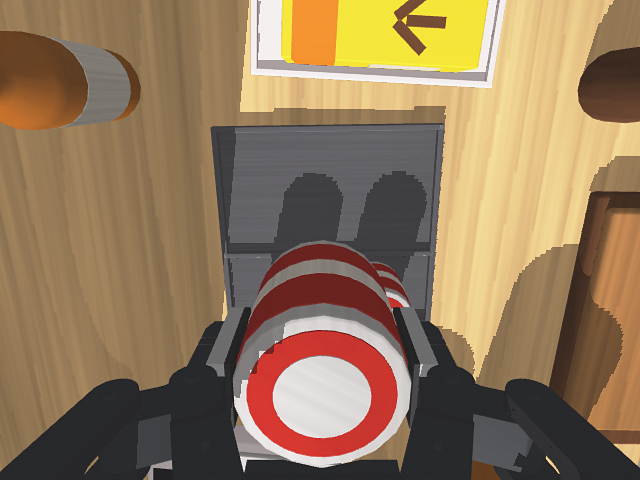

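The steel tray shows clearly: +y outer corners at (212,127) and (444,124), and the divider's near edge from (228,243) to (431,247).

Run:
```python
from h import *
m=np.load("pics/w2.npy",allow_pickle=True).item()
P=ray(m,[(212,127),(444,124),(228,243),(431,247)],.01)*1000
print(P); print(fitrect(P,[(-95,57),(95,57),(-90,-52),(90,-52)]))
# tea tray: outer -y corners
P=ray(m,[(251,73),(492,87)],.01)*1000; print(P,fitrect(P,[(-95,-126),(95,-126)]))
```

```text
[[ 508.4    -240.0294]
 [ 696.1511 -234.8844]
 [ 516.045  -339.407 ]
 [ 695.6197 -340.3239]]
(np.float64(1.0071702302768193), array([ 604.0979, -291.1608]), array([4.1999, 3.068 , 5.4244, 1.3932]))
[[ 541.5548 -198.605 ]
 [ 730.9677 -206.1581]] (np.float64(-2.2835309214519772), array([641.2817, -76.4816]), array([0.2183, 0.2183]))
```

```bash
python3 -m pendant '[[[2,4,20],[0,0,0],0],[[0,0,40],[0,0,0],0],[[0,0,40],[0,0,0],0],[[0,0,40],[0,0,0],0],[[0,0,25],[0,0,0],0],[[0,0,15],[0,0,0],0],[[0,0,8],[0,0,0],0],[[0,0,5],[0,0,0],0],[[0,0,3],[0,0,0],0],[[0,0,0],[0,0,0],0],[[0,0,0],[0,0,0],0]]'
python3 -c "
from h import *
goto([602,-293.5,28],91)"
```

```text
t: 6.87
tool_pos: [0.6046, -0.294, 0.0345]
tool_rot: [2.201, 2.237, 0.001]
contact_force: [0.9, -0.4, -0.7]
opening: 0.0511
grip_force: 31.9
t 6.87 p [ 604.6 -294.    34.5] yaw 90.92 open 0.0511 grip 31.921559532056563 F [ 0.8703 -0.4462 -0.7296] q6 -0.58
shift(tool now) [ 0.6 -2.6  6.5] shift(tool after turn) [ 0.6 -2.5  6.5] turn [ 0.0028  0.0018 -0.0014]
```

```bash
python3 -m pendant '[[[0,-1,2],[0,0,0],0],[[0,0,2],[0,0,0],0],[[0,0,1],[0,0,0],0],[[0,0,0.5],[0,0,0],0],[[0,0,0],[0,0,0],0],[[0,0,0],[0,0,0],0]]'
python3 -m pendant '[[[0,0,0.5],[0,0,0],0],[[0,0,0.5],[0,0,0],0],[[0,0,0],[0,0,0],0]]'
```

```text
t: 7.37
tool_pos: [0.6026, -0.2937, 0.028]
tool_rot: [2.203, 2.239, -0.0]
contact_force: [-2.4, 1.4, 5.5]
opening: 0.0509
grip_force: 32.5
t: 7.62
tool_pos: [0.6026, -0.2937, 0.0279]
tool_rot: [2.203, 2.239, -0.0]
contact_force: [-5.7, 2.4, 10.0]
opening: 0.051
grip_force: 33.0
```

```bash
python3 -m pendant '[[[0,0,0],[0,0,0],0.75],[[0,0,0],[0,0,0],0.85],[[0,0,0],[0,0,0],1],[[0,0,0],[0,0,0],1],[[0,0,0],[0,0,0],1],[[0,0,-8],[0,0,0],1],[[0,0,-25],[0,0,0],1],[[0,0,-40],[0,0,0],1],[[0,0,-40],[0,0,0],1],[[0,0,-40],[0,0,0],1],[[0,0,-40],[0,0,0],1],[[0,0,0],[0,0,0],1]]'
python3 - <<'E'
from h import *
m=optics.camera_model("wrist"); im=optics.get_image("wrist"); cv2.imwrite("pics/w3.png",im[:,:,::-1])
np.save("pics/w3.npy",m,allow_pickle=True)
goto([431.5,-46,230],91)
E
```

```text
t: 8.62
tool_pos: [0.6064, -0.2959, 0.2317]
tool_rot: [2.191, 2.226, 0.006]
contact_force: [0.5, -0.0, 1.8]
opening: 0.0851
grip_force: 0.0
t 8.67 p [ 605.2 -295.2  227.4] yaw 90.92 open 0.0854 grip 0.0 F [-0.5951 -1.1962  0.6279] q6 -0.58
shift(tool now) [ 251.9 -169.6   -6.4] shift(tool after turn) [ 252.2 -169.4   -2.6] turn [ 0.0112  0.0073 -0.0013]
```

View pics/w3.png

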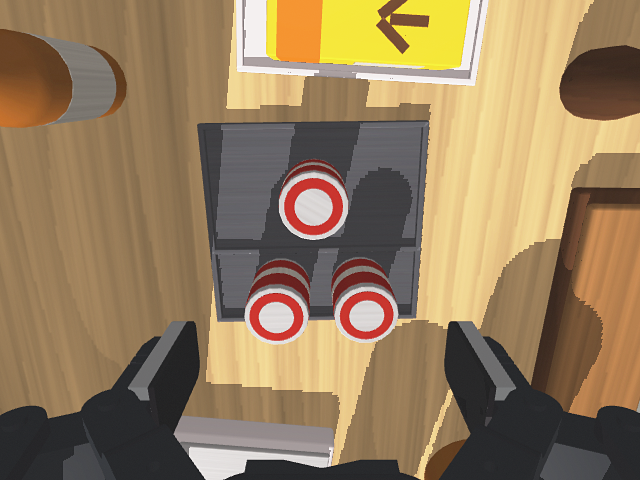

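The tin stands upright in the steel tray's empty compartment, its top at (314,206). The tray's corners are (199,124), (429,122), (217,321) and (412,318).

```bash
python3 - <<'E'
from h import *
m=np.load("pics/w3.npy",allow_pickle=True).item()
print(ray(m,[(314,206)],.068)*1000)
P=ray(m,[(199,124),(429,122),(217,321),(412,318)],.01)*1000
print(P,fitrect(P,[(-95,57),(95,57),(-95,-126),(95,-126)]))
P=ray(m,[(237,70),(476,84)],.01)*1000; print(fitrect(P,[(-95,-126),(95,-126)]))
E
python3 -m pendant '[[[34,-23,0],[-0.011,-0.007,0],1],[[36,-24,0],[0,0,0],1],[[36,-24,0],[0,0,0],1],[[36,-24,0],[0,0,0],1],[[36,-24,0],[0,0,0],1],[[36,-24,0],[0,0,0],1],[[36,-24,0],[0,0,0],1],[[0,0,0],[0,0,0],1],[[0,0,0],[0,0,0],1]]'
python3 - <<'E'
from h import *
m=optics.camera_model("wrist"); im=optics.get_image("wrist"); cv2.imwrite("pics/w4.png",im[:,:,::-1])
H=hsv(im); h,s,v=[H[...,i].astype(int) for i in range(3)]
for n,mk,z in [("green",(h>50)&(h<80)&(s>110)&(v>50),.154),("yellow",(h>8)&(h<32)&(s>190)&(v>100),.09),("blue",(h>100)&(h<125)&(s>150),.04)]:
    for c in blobs(mk,300): print(n,cv2.boundingRect(c),[np.round(q,1) for q in rect(m,c,z)])
goto([431.5,-46,230],91)
E
```

```text
[[ 603.0415 -292.4599]]
[[ 508.708  -240.0771]
 [ 696.5369 -235.5291]
 [ 512.0553 -421.7885]
 [ 698.0742 -416.9858]] (np.float64(1.112728573357473), array([ 603.1736, -294.1017]), array([1.9721, 0.5748, 1.4233, 2.8193]))
(np.float64(-2.1463975153246535), array([641.1202, -76.1457]), array([0.0277, 0.0277]))
t: 9.42
tool_pos: [0.4355, -0.0525, 0.2148]
tool_rot: [2.192, 2.233, 0.004]
contact_force: [-0.3, 0.5, -0.1]
opening: 0.0852
grip_force: 0.0
green (270, 199, 90, 91) [array([432.1, -42.4]), array([44.5, 48. ]), np.float64(2.7)]
yellow (464, 290, 176, 90) [array([ 604.5, -132. ]), array([ 66.5, 135.5]), np.float64(87.3)]
yellow (269, 34, 95, 197) [array([432.1,   3.7]), array([ 54.2, 116. ]), np.float64(0.4)]
blue (273, 26, 83, 7) [array([429.6,  70. ]), array([54.7,  3.6]), np.float64(1.2)]
blue (479, 0, 161, 104) [array([604.1,  60. ]), array([ 57.5, 115.9]), np.float64(85.8)]
t 9.47 p [436.3 -53.5 215.3] yaw 90.98 open 0.0855 grip 0.0 F [-0.456  -0.655  -0.3939] q6 -0.31
shift(tool now) [  7.5  -4.5 -14.8] shift(tool after turn) [  7.6  -4.7 -14.7] turn [ 0.0109  0.0073 -0.0002]
```

```bash
python3 -m pendant '[[[9,-4,0],[0.011,0.007,0],1],[[0,0,0],[0,0,0],1],[[0,0,25],[0,0,0],1],[[0,0,30],[0,0,0],1],[[0,0,25],[0,0,0],1],[[0,0,13],[0,0,0],1],[[0,0,7],[0,0,0],1],[[0,0,2],[0,0,0],1],[[0,0,0],[0,0,0],1],[[0,0,0],[0,0,0],1]]' 30
python3 -c "
from h import *
goto([432,-44.5,112],91)"
```

```text
t: 10.3
tool_pos: [0.4337, -0.0455, 0.115]
tool_rot: [2.203, 2.238, 0.001]
contact_force: [1.3, 0.1, 0.7]
opening: 0.0858
grip_force: 0.0
t 10.3 p [433.7 -45.5 115. ] yaw 90.89 open 0.0858 grip 0.0 F [1.2911 0.1295 0.7253] q6 -0.29
shift(tool now) [ 1.  -1.7  3. ] shift(tool after turn) [ 1.  -1.7  3. ] turn [ 0.0018  0.0005 -0.0018]
```

```bash
python3 -m pendant '[[[0,0,0],[0,0,0],0],[[0,0,0],[0,0,0],0],[[0,0,0],[0,0,0],0],[[0,0,0],[0,0,0],0],[[0,0,0],[0,0,0],0],[[0,0,0],[0,0,0],0],[[0,0,0],[0,0,0],0],[[0,0,0],[0,0,0],0],[[0,0,0],[0,0,0],0]]' 30
python3 -c "
from h import *
goto([607,358,230],91)"
```

```text
t: 11.05
tool_pos: [0.4331, -0.0452, 0.1146]
tool_rot: [2.203, 2.239, 0.001]
contact_force: [-2.1, -0.0, 5.2]
opening: 0.0449
grip_force: 30.8
t 11.05 p [433.1 -45.2 114.6] yaw 90.92 open 0.0449 grip 30.7777562958654 F [-2.1169 -0.0278  5.2498] q6 -0.29
shift(tool now) [ 400.3  180.5 -115.4] shift(tool after turn) [ 400.1  180.9 -115.4] turn [ 0.0009  0.0004 -0.0014]
```

```bash
python3 -m pendant '[[[0,0,-4],[0,0,0],0],[[0,0,-12],[0,0,0],0],[[0,0,-25],[0,0,0],0],[[0,0,-35],[0,0,0],0],[[0,0,-40],[0,0,0],0],[[33,15,0],[0,0,0],0],[[33,15,0],[0,0,0],0],[[33,15,0],[0,0,0],0],[[33,15,0],[0,0,0],0],[[33,15,0],[0,0,0],0],[[33,15,0],[0,0,0],0],[[33,15,0],[0,0,0],0]]'
python3 -m pendant '[[[33,15,0],[0,0,0],0],[[33,15,0],[0,0,0],0],[[33,15,0],[0,0,0],0],[[33,15,0],[0,0,0],0],[[35,15,0],[0,0,0],0],[[0,0,0],[0,0,0],0],[[0,0,0],[0,0,0],0]]'
python3 - <<'E'
from h import *
m=optics.camera_model("wrist"); im=optics.get_image("wrist"); cv2.imwrite("pics/w5.png",im[:,:,::-1])
np.save("pics/w5.npy",m,allow_pickle=True)
goto([607,358,230],91)
E
```

```text
t: 12.05
tool_pos: [0.5342, 0.1895, 0.2301]
tool_rot: [2.203, 2.24, 0.0]
contact_force: [0.2, -0.9, -1.0]
opening: 0.0452
grip_force: 31.0
t: 12.63
tool_pos: [0.6061, 0.3573, 0.2286]
tool_rot: [-2.201, -2.241, 0.003]
contact_force: [-0.0, 0.5, -1.2]
opening: 0.0453
grip_force: 31.1
t 12.68 p [606.  356.2 229.1] yaw 90.97 open 0.0453 grip 31.1378646006051 F [-0.5337  0.4026 -0.5683] q6 0.41
shift(tool now) [ 1.8  1.  -0.9] shift(tool after turn) [ 1.8  1.  -0.9] turn [-0.0013  0.0009 -0.0005]
```

View pics/w5.png

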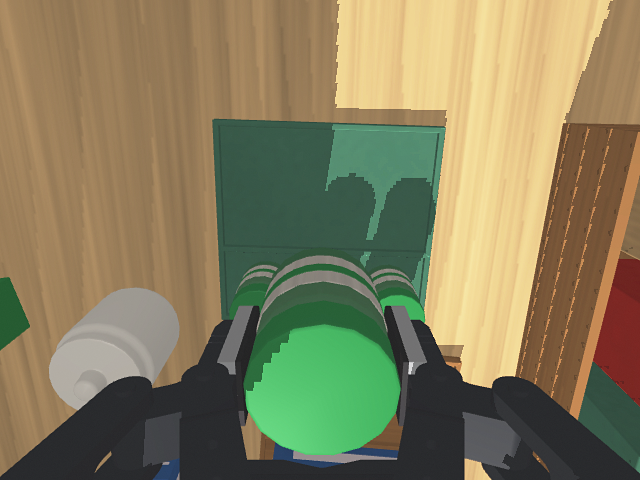

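The green tray's +y corners are at (213,120) and (445,127), and the divider's left end is near (224,245).

Run:
```python
from h import *
m=np.load("pics/w5.npy",allow_pickle=True).item()
P=ray(m,[(213,120),(445,127)],.01)*1000; print(P,fitrect(P,[(-95,57),(95,57)]), ray(m,[(224,245)],.01)*1000)
```

```text
[[516.1726 418.2807]
 [704.5314 416.3815]] (np.float64(-0.577684543489733), array([609.7773, 360.334 ]), array([0.8158, 0.8158])) [[519.4096 310.9953]]
```

```bash
python3 -m pendant '[[[2,2,20],[0,0,0],0],[[0,0,40],[0,0,0],0],[[0,0,40],[0,0,0],0],[[0,0,40],[0,0,0],0],[[0,0,25],[0,0,0],0],[[0,0,15],[0,0,0],0],[[0,0,8],[0,0,0],0],[[0,0,4],[0,0,0],0],[[0,0,2],[0,0,0],0],[[0,0,0],[0,0,0],0],[[0,0,0],[0,0,0],0]]'
python3 -c "
from h import *
goto([608.5,358.5,28.6],91)"
```

```text
t: 13.6
tool_pos: [0.6097, 0.3584, 0.0382]
tool_rot: [2.203, 2.238, 0.006]
contact_force: [-0.0, -0.6, -0.8]
opening: 0.0456
grip_force: 31.1
t 13.6 p [609.7 358.4  38.2] yaw 90.91 open 0.0456 grip 31.125151229352923 F [-0.0188 -0.5921 -0.8433] q6 0.41
shift(tool now) [ 0.1 -1.2  9.6] shift(tool after turn) [ 0.1 -1.2  9.6] turn [ 0.0035 -0.0015 -0.0015]
```

```bash
python3 -m pendant '[[[0,-1,3],[0.003,-0.002,0],0],[[0,0,3],[0,0,0],0],[[0,0,2],[0,0,0],0],[[0,0,1],[0,0,0],0],[[0,0,0.5],[0,0,0],0],[[0,0,0],[0,0,0],0],[[0,0,0],[0,0,0],0]]'
```

```text
t: 14.18
tool_pos: [0.6075, 0.3581, 0.0287]
tool_rot: [-2.203, -2.239, 0.005]
contact_force: [-4.4, -1.9, 8.6]
opening: 0.045
grip_force: 31.9
```

```bash
python3 -m pendant '[[[0,0,0],[0,0,0],0.7],[[0,0,0],[0,0,0],0.85],[[0,0,0],[0,0,0],1],[[0,0,0],[0,0,0],1],[[0,0,0],[0,0,0],1],[[0,0,-8],[0,0,0],1],[[0,0,-25],[0,0,0],1],[[0,0,-40],[0,0,0],1],[[0,0,-40],[0,0,0],1],[[0,0,-40],[0,0,0],1],[[0,0,-40],[0,0,0],1],[[0,0,0],[0,0,0],1]]'
python3 - <<'E'
from h import *
m=optics.camera_model("wrist"); im=optics.get_image("wrist"); cv2.imwrite("pics/w6.png",im[:,:,::-1])
np.save("pics/w6.npy",m,allow_pickle=True)
goto([431,-6,230],91)
E
```

```text
t: 15.18
tool_pos: [0.6121, 0.3602, 0.2326]
tool_rot: [2.199, 2.235, 0.022]
contact_force: [0.5, -0.1, 2.4]
opening: 0.0854
grip_force: 0.0
t 15.23 p [610.9 359.6 228.3] yaw 90.92 open 0.0852 grip 0.0 F [0.5601 0.2701 0.1726] q6 0.41
shift(tool now) [-362.7 -185.7   -4.8] shift(tool after turn) [-362.4 -186.3   -1.7] turn [ 0.0096 -0.0035 -0.0014]
```

View pics/w6.png

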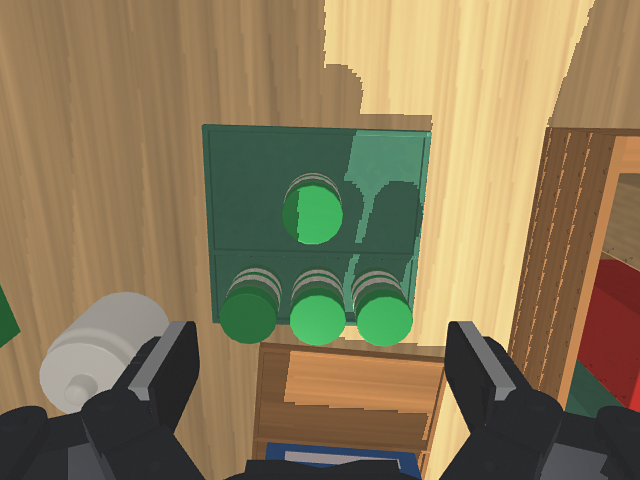

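The jar stands upright, its lid at (313,214) mid-compartment. The pasta tray's +y corners are at about (261,343) and (445,357).

```bash
python3 - <<'E'
from h import *
m=np.load("pics/w6.npy",allow_pickle=True).item()
print("jar",ray(m,[(313,214)],.068)*1000)
P=ray(m,[(203,125),(431,131),(212,323)],.01)*1000; print(fitrect(P,[(-95,57),(95,57),(-95,-126)]))
P=ray(m,[(261,343),(445,357)],.01)*1000; print("pasta",P,fitrect(P,[(-95,57),(95,57)]))
E
python3 -m pendant '[[[-33,-17,0],[0,0,0],1],[[-33,-17,0],[0,0,0],1],[[-33,-17,0],[0,0,0],1],[[-33,-17,0],[0,0,0],1],[[-33,-17,0],[0,0,0],1],[[-33,-17,0],[0,0,0],1],[[-33,-17,0],[0,0,0],1],[[-33,-17,0],[0,0,0],1],[[-33,-17,0],[0,0,0],1],[[-33,-17,0],[0,0,0],1],[[-33,-17,0],[0,0,0],1],[[0,0,0],[0,0,0],1]]'
python3 -m pendant '[[[0,0,0],[0,0,0],1],[[0,0,0],[0,0,0],1]]'
python3 - <<'E'
from h import *
m=optics.camera_model("wrist"); im=optics.get_image("wrist"); cv2.imwrite("pics/w7.png",im[:,:,::-1])
np.save("pics/w7.npy",m,allow_pickle=True)
H=hsv(im); h,s,v=[H[...,i].astype(int) for i in range(3)]
for n,mk,z in [("yellow",(h>8)&(h<32)&(s>190)&(v>80),.09),("blue",(h>100)&(h<125)&(s>150),.04)]:
    for c in blobs(mk,300): print(n,cv2.boundingRect(c),[np.round(q,1) for q in rect(m,c,z)])
goto([431,-6,230],91)
E
```

```text
jar [[607.7455 359.876 ]]
(np.float64(-0.7704318981256713), array([609.7141, 360.7157]), array([1.2785, 0.9508, 0.3282]))
pasta [[558.6222 214.7387]
 [739.2393 200.4746]] (np.float64(-4.515527141013163), array([644.4432, 150.7835]), array([4.4103, 4.4103]))
t: 16.23
tool_pos: [0.4243, -0.0119, 0.2197]
tool_rot: [-2.211, -2.232, 0.01]
contact_force: [-0.4, -0.6, -0.4]
opening: 0.0854
grip_force: 0.0
t: 16.4
tool_pos: [0.4265, -0.0076, 0.2202]
tool_rot: [-2.203, -2.238, 0.005]
contact_force: [-0.6, 0.4, 0.6]
opening: 0.0856
grip_force: 0.0
yellow (481, 333, 159, 85) [array([ 606.1, -123. ]), array([ 68.1, 132. ]), np.float64(87.2)]
yellow (289, 114, 87, 200) [array([431.9,  -4.3]), array([ 54.3, 135.7]), np.float64(1.0)]
blue (291, 98, 77, 17) [array([429.5,  67.5]), array([54.7, 11. ]), np.float64(2.4)]
blue (498, 73, 142, 95) [array([605.2,  59.9]), array([ 56. , 118.8]), np.float64(85.0)]
t 16.45 p [426.7  -7.2 220.2] yaw 90.96 open 0.0852 grip 0.0 F [ 0.5772  1.3318 -0.7227] q6 -0.21
shift(tool now) [ 1.1  4.3 -9.8] shift(tool after turn) [ 1.1  4.3 -9.8] turn [-0.0034  0.0015 -0.0007]
```

View pics/w7.png

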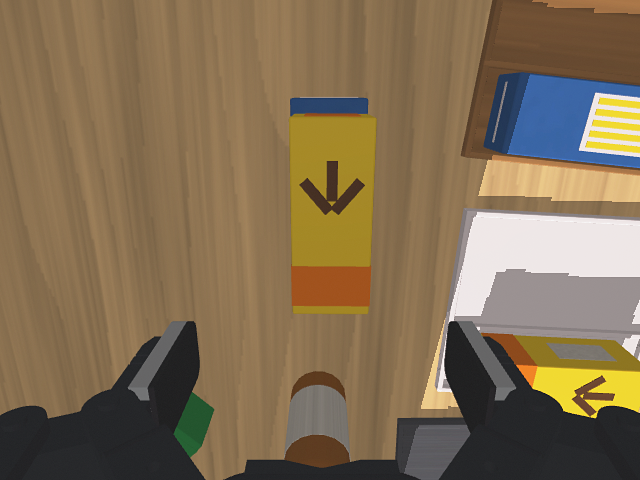

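The tea carton is clear and square: centre (432,-4), 54 x 136 mm, yaw 91°, orange band towards -y.

```bash
python3 -m pendant '[[[3,5,0],[-0.003,0.001,0],1],[[0,0,30],[0,0,0],1],[[0,0,40],[0,0,0],1],[[0,0,40],[0,0,0],1],[[0,0,25],[0,0,0],1],[[0,0,15],[0,0,0],1],[[0,0,8],[0,0,0],1],[[0,0,4],[0,0,0],1],[[0,0,0],[0,0,0],1],[[0,0,0],[0,0,0],1]]' 40
python3 -c "
from h import *
goto([432,-4.3,58],91)"
```

```text
t: 17.28
tool_pos: [0.4327, -0.0046, 0.0597]
tool_rot: [2.201, 2.238, 0.001]
contact_force: [-0.8, 0.4, 1.4]
opening: 0.0854
grip_force: 0.0
t 17.28 p [432.7  -4.6  59.7] yaw 90.96 open 0.0854 grip 0.0 F [-0.8342  0.4468  1.3645] q6 -0.2
shift(tool now) [ 0.3 -0.7  1.7] shift(tool after turn) [ 0.3 -0.7  1.7] turn [ 0.0019  0.0013 -0.0007]
```

```bash
python3 -m pendant '[[[0,0,0],[0,0,0],0],[[0,0,0],[0,0,0],0],[[0,0,0],[0,0,0],0],[[0,0,0],[0,0,0],0],[[0,0,0],[0,0,0],0],[[0,0,0],[0,0,0],0],[[0,0,0],[0,0,0],0],[[0,0,0],[0,0,0],0]]' 40
python3 -c "
from h import *
goto([640,-78,200],-2)"
```

```text
t: 17.95
tool_pos: [0.4326, -0.0051, 0.0598]
tool_rot: [2.202, 2.237, 0.001]
contact_force: [-0.0, 0.3, 6.6]
opening: 0.0535
grip_force: 44.2
t 17.95 p [432.6  -5.1  59.8] yaw 90.91 open 0.0535 grip 44.21707034111023 F [-0.0259  0.3005  6.6244] q6 -0.2
shift(tool now) [ -76.4  206.5 -139.6] shift(tool after turn) [ 209.8   65.7 -140.2] turn [ 0.0029 -0.0008  1.6216]
```

```bash
python3 -m pendant '[[[0,0,-3],[0,0,0],0],[[0,0,-8],[0,0,0],0],[[0,0,-15],[0,0,0],0],[[0,0,-25],[0,0,0],0],[[0,0,-30],[0,0,0],0],[[0,0,-12],[0,0,0.12],0],[[0,0,-12],[0,0,0.12],0],[[0,0,-12],[0,0,0.12],0],[[0,0,-12],[0,0,0.12],0],[[0,0,-12],[0,0,0.12],0],[[0,0,-12],[0,0,0.12],0],[[0,0,-12],[0,0,0.12],0]]'
python3 -m pendant '[[[0,0,0],[0,0,0.12],0],[[0,0,0],[0,0,0.12],0],[[0,0,0],[0,0,0.12],0],[[0,0,0],[0,0,0.12],0],[[0,0,0],[0,0,0.12],0],[[0,0,0],[0,0,0.12],0],[[0,0,0],[0,0,0.06],0],[[0,0,0],[0,0,0],0]]'
python3 - <<'E'
from h import *
m=optics.camera_model("wrist"); im=optics.get_image("wrist"); cv2.imwrite("pics/w8.png",im[:,:,::-1])
np.save("pics/w8.npy",m,allow_pickle=True)
goto([640,-78,225],-2)
E
```

```text
t: 18.95
tool_pos: [0.431, -0.0046, 0.2239]
tool_rot: [2.928, 1.137, -0.002]
contact_force: [-0.7, -0.2, -1.3]
opening: 0.0538
grip_force: 43.2
t: 19.62
tool_pos: [0.4311, -0.0046, 0.2232]
tool_rot: [3.14, -0.054, -0.001]
contact_force: [-0.3, -0.2, 0.3]
opening: 0.0535
grip_force: 43.3
t 19.67 p [431.2  -4.7 223.3] yaw -1.82 open 0.0534 grip 43.26937258243561 F [ 0.0567  0.3848 -0.8677] q6 1.42
shift(tool now) [211.1  66.7  -1.8] shift(tool after turn) [211.3  66.   -1.7] turn [0.0009 0.0007 0.0031]
```

View pics/w8.png

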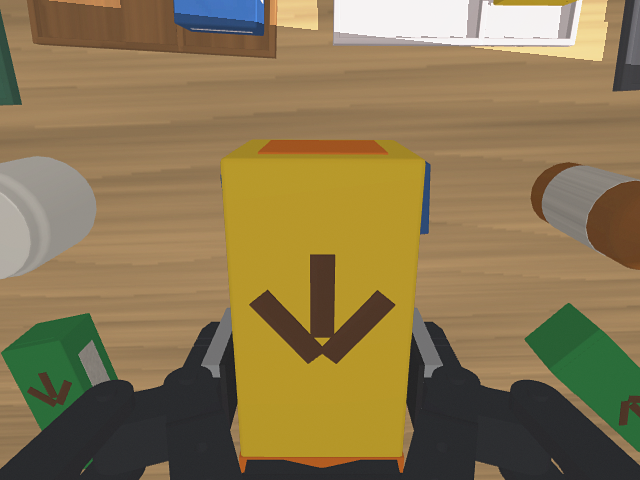

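The near (-x) outer corners show at (334,44) and (575,46) for the white tray, and at (31,43) and (277,58) for the brown one. The carton is held level.

```bash
python3 - <<'E'
from h import *
m=np.load("pics/w8.npy",allow_pickle=True).item()
for p in ([(334,44),(575,46)],[(31,43),(277,58)]):
    P=ray(m,p,.01)*1000; print(P,fitrect(P,[(-95,57),(-95,-126)]))
E
python3 -m pendant '[[[35,11,0],[0,0,0],0],[[35,11,0],[0,0,0],0],[[35,11,0],[0,0,0],0],[[35,11,0],[0,0,0],0],[[35,11,0],[0,0,0],0],[[35,11,0],[0,0,0],0],[[0,0,0],[0,0,0],0],[[0,0,0],[0,0,0],0]]'
python3 -c "
from h import *
goto([640,-78,225],-2)"
```

```text
[[ 547.6884  -17.183 ]
 [ 540.1948 -199.7583]] (np.float64(-2.3502946482126794), array([640.2765, -77.8955]), array([0.1355, 0.1355]))
[[556.0312 211.6541]
 [539.3478  26.5705]] (np.float64(-5.150713669130056), array([645.4031, 144.9443]), array([1.417, 1.417]))
t: 20.33
tool_pos: [0.6398, -0.0782, 0.2215]
tool_rot: [3.141, -0.051, -0.006]
contact_force: [0.6, 0.9, -1.1]
opening: 0.0535
grip_force: 43.4
t 20.33 p [639.8 -78.2 221.5] yaw -1.86 open 0.0535 grip 43.375659584999084 F [ 0.5781  0.8815 -1.1425] q6 1.37
shift(tool now) [ 0.2 -0.2 -3.5] shift(tool after turn) [ 0.2 -0.2 -3.5] turn [0.0002 0.0037 0.0025]
```

```bash
python3 -m pendant '[[[0,0,20],[0,0.003,0.006],0],[[0,0,40],[0,0,0],0],[[0,0,40],[0,0,0],0],[[0,0,40],[0,0,0],0],[[0,0,25],[0,0,0],0],[[0,0,13],[0,0,0],0],[[0,0,7],[0,0,0],0],[[0,0,4],[0,0,0],0],[[0,0,2],[0,0,0],0],[[0,0,0],[0,0,0],0],[[0,0,0],[0,0,0],0]]'
python3 -c "
from h import *
goto([640,-78,24],-2.2)"
```

```text
t: 21.25
tool_pos: [0.6413, -0.0781, 0.0349]
tool_rot: [3.139, -0.061, 0.01]
contact_force: [-0.4, -0.7, -1.0]
opening: 0.0532
grip_force: 43.3
t 21.25 p [641.3 -78.1  34.9] yaw -2.24 open 0.0532 grip 43.30881714820862 F [-0.3773 -0.6507 -1.0233] q6 1.37
shift(tool now) [-1.4 -0.1 10.9] shift(tool after turn) [-1.3 -0.1 10.9] turn [ 0.0017 -0.0066 -0.0006]
```

```bash
python3 -m pendant '[[[-1,0,3],[0.001,-0.004,0],0],[[0,0,3],[0,0,0],0],[[0,0,2],[0,0,0],0],[[0,0,1.5],[0,0,0],0],[[0,0,0.5],[0,0,0],0],[[0,0,0.5],[0,0,0],0],[[0,0,0],[0,0,0],0],[[0,0,0],[0,0,0],0]]'
python3 -c "
from h import *
goto([640,-78,24],-2.2)"
```

```text
t: 21.92
tool_pos: [0.6389, -0.0778, 0.0239]
tool_rot: [3.141, -0.061, -0.003]
contact_force: [-5.1, 2.3, 8.3]
opening: 0.0531
grip_force: 44.5
t 21.92 p [638.9 -77.8  23.9] yaw -2.24 open 0.0531 grip 44.52877163887024 F [-5.1325  2.2772  8.3093] q6 1.37
shift(tool now) [ 1.1  0.1 -0.1] shift(tool after turn) [ 1.1  0.1 -0.1] turn [ 0.0001  0.0017 -0.0007]
```

```bash
python3 -m pendant '[[[0,0,0],[0,0,0],0.72],[[0,0,0],[0,0,0],0.78],[[0,0,0],[0,0,0],0.8],[[0,0,0],[0,0,0],0.8],[[0,0,-4],[0,0,0],0.8],[[0,0,-12],[0,0,0],0.8],[[0,0,-25],[0,0,0],0.8],[[0,0,-40],[0,0,0],0.8],[[0,0,-40],[0,0,0],1],[[0,0,-40],[0,0,0],1],[[0,0,-40],[0,0,0],1],[[0,0,0],[0,0,0],1]]'
python3 - <<'E'
from h import *
m=optics.camera_model("wrist"); im=optics.get_image("wrist"); cv2.imwrite("pics/w9.png",im[:,:,::-1])
np.save("pics/w9.npy",m,allow_pickle=True)
goto([430,-8.5,225],91)
E
```

```text
t: 22.92
tool_pos: [0.6437, -0.0788, 0.2364]
tool_rot: [3.137, -0.061, 0.028]
contact_force: [0.8, -0.5, 2.0]
opening: 0.0851
grip_force: 0.0
t 22.97 p [642.4 -78.6 232. ] yaw -2.24 open 0.0853 grip 0.0 F [ 1.1279 -0.0286 -0.6323] q6 1.37
shift(tool now) [-215.   -61.8    4.1] shift(tool after turn) [  73.8 -211.1    7. ] turn [ 0.0124 -0.0075 -1.6274]
```

View pics/w9.png

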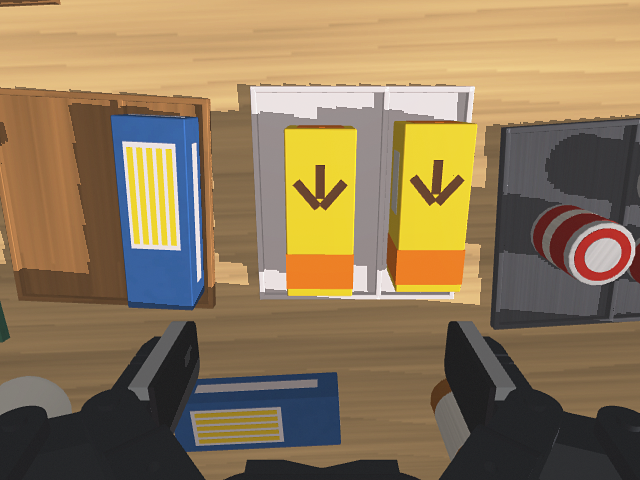

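The tea carton sits square in the white tray with even gaps, its outline about (285–356, 127–296). The pasta carton is still on the counter.

```bash
python3 - <<'E'
from h import *
m=np.load("pics/w9.npy",allow_pickle=True).item()
P=ray(m,[(286,128),(356,128),(353,296),(287,294)],.054)*1000; print(fitrect(P,[(67.5,27),(67.5,-27),(-67.5,-27),(-67.5,27)]))
P=ray(m,[(250,87),(475,86),(261,299),(455,300)],.01)*1000; print(fitrect(P,[(95,57),(95,-126),(-95,57),(-95,-126)]))
P=ray(m,[(215,98),(214,307),(18,300)],.01)*1000; print("pasta",fitrect(P,[(95,-126),(-95,-126),(-95,57)]))
E
python3 -m pendant '[[[-35,-10,0],[0,0,-0.01],1],[[-36,-10,0],[0,0,0],1],[[-36,-10,0],[0,0,0],1],[[-36,-10,0],[0,0,0],1],[[-36,-10,0],[0,0,0],1],[[-36,-10,0],[0,0,0],1],[[0,0,0],[0,0,-0.12],1],[[0,0,0],[0,0,-0.12],1],[[0,0,0],[0,0,-0.12],1],[[0,0,0],[0,0,-0.12],1],[[0,0,0],[0,0,-0.12],1],[[0,0,0],[0,0,-0.12],1]]'
python3 -m pendant '[[[0,0,0],[0,0,-0.12],1],[[0,0,0],[0,0,-0.12],1],[[0,0,0],[0,0,-0.12],1],[[0,0,0],[0,0,-0.12],1],[[0,0,0],[0,0,-0.12],1],[[0,0,0],[0,0,-0.12],1],[[0,0,0],[0,0,-0.12],1],[[0,0,0],[0,0,-0.05],1],[[0,0,0],[0,0,0],1],[[0,0,0],[0,0,0],1]]'
python3 - <<'E'
from h import *
m=optics.camera_model("wrist"); im=optics.get_image("wrist"); cv2.imwrite("pics/w10.png",im[:,:,::-1])
H=hsv(im); h,s,v=[H[...,i].astype(int) for i in range(3)]
for n,mk,z in [("blue",(h>100)&(h<125)&(s>150),.04)]:
    for c in blobs(mk,300): print(n,cv2.boundingRect(c),[np.round(q,1) for q in rect(m,c,z)])
goto([430,-8.5,225],91)
E
```

```text
(np.float64(-2.6616563629065224), array([637.4341, -77.4835]), array([1.293 , 1.387 , 0.5897, 1.1296]))
(np.float64(-2.05540072916042), array([639.8727, -77.9821]), array([0.3583, 0.5337, 1.0952, 0.9126]))
pasta (np.float64(-5.832956531963493), array([647.0861, 142.3942]), array([2.3399, 1.8306, 2.7955]))
t: 23.97
tool_pos: [0.4253, -0.0111, 0.2226]
tool_rot: [-2.952, -1.072, 0.003]
contact_force: [0.4, 0.1, -0.3]
opening: 0.0856
grip_force: 0.0
t: 24.8
tool_pos: [0.4255, -0.0111, 0.2227]
tool_rot: [-2.211, -2.23, 0.002]
contact_force: [0.1, 0.4, 0.2]
opening: 0.0853
grip_force: 0.0
blue (291, 93, 77, 202) [array([430.7,  -6.9]), array([ 55.2, 158.3]), np.float64(0.9)]
blue (494, 66, 146, 95) [array([605.5,  59.9]), array([ 55.9, 119.1]), np.float64(85.0)]
t 24.85 p [425.6 -11.2 222.9] yaw 90.49 open 0.0852 grip 0.0 F [-0.2435  0.0486  0.2352] q6 -0.21
shift(tool now) [ 2.6  4.4 -2.1] shift(tool after turn) [ 2.6  4.4 -2.1] turn [-0.0016 -0.0002 -0.0089]
```

The pasta carton measures (430.7,-6.9), yaw 90.9°, 55 x 158 mm. That fits.

```bash
python3 -m pendant '[[[3.5,5,20],[0,0,-0.008],1],[[0,0,40],[0,0,0],1],[[0,0,40],[0,0,0],1],[[0,0,40],[0,0,0],1],[[0,0,30],[0,0,0],1],[[0,0,20],[0,0,0],1],[[0,0,10],[0,0,0],1],[[0,0,6],[0,0,0],1],[[0,0,2],[0,0,0],1],[[0,0,0],[0,0,0],1],[[0,0,0],[0,0,0],1]]' 60
python3 -c "
from h import *
goto([430.5,-7.5,14],91)"
```

```text
t: 25.77
tool_pos: [0.4321, -0.0079, 0.0169]
tool_rot: [2.2, 2.24, 0.002]
contact_force: [0.1, -0.0, 0.7]
opening: 0.0855
grip_force: 0.0
t 25.77 p [432.1  -7.9  16.9] yaw 91.02 open 0.0855 grip 0.0 F [ 0.1163 -0.0134  0.6837] q6 -0.21
shift(tool now) [ 0.4 -1.6  2.9] shift(tool after turn) [ 0.4 -1.6  2.9] turn [0.002  0.0005 0.0004]
```

```bash
python3 -m pendant '[[[0,-1,2],[0,0,0],1],[[0,0,0],[0,0,0],0],[[0,0,0],[0,0,0],0],[[0,0,0],[0,0,0],0],[[0,0,0],[0,0,0],0],[[0,0,0],[0,0,0],0],[[0,0,0],[0,0,0],0],[[0,0,0],[0,0,0],0],[[0,0,0],[0,0,0],0],[[0,0,0],[0,0,0],0]]' 60
python3 -c "
from h import *
goto([645.5,144,225],-4.8)"
```

```text
t: 26.6
tool_pos: [0.4306, -0.0078, 0.0143]
tool_rot: [2.201, 2.241, 0.001]
contact_force: [-1.2, 0.4, 5.8]
opening: 0.0546
grip_force: 66.0
t 26.6 p [430.6  -7.8  14.3] yaw 91.03 open 0.0546 grip 66.00592374801636 F [-1.151   0.3616  5.7938] q6 -0.21
shift(tool now) [ 147.9  217.7 -210.6] shift(tool after turn) [ 201.4 -169.3 -210.7] turn [ 0.0007 -0.0005  1.6725]
```

```bash
python3 -m pendant '[[[0,0,-3],[0,0,0],0],[[0,0,-8],[0,0,0],0],[[0,0,-16],[0,0,0],0],[[0,0,-28],[0,0,0],0],[[0,0,-35],[0,0,0],0],[[0,0,-14],[0,0,0.12],0],[[0,0,-14],[0,0,0.12],0],[[0,0,-14],[0,0,0.12],0],[[0,0,-14],[0,0,0.12],0],[[0,0,-14],[0,0,0.12],0],[[0,0,-14],[0,0,0.12],0],[[0,0,-14],[0,0,0.12],0]]'
python3 -m pendant '[[[0,0,0],[0,0,0.12],0],[[0,0,0],[0,0,0.12],0],[[0,0,0],[0,0,0.12],0],[[0,0,0],[0,0,0.12],0],[[0,0,0],[0,0,0.12],0],[[0,0,0],[0,0,0.12],0],[[0,0,0],[0,0,0.11],0],[[0,0,0],[0,0,0],0]]'
python3 - <<'E'
from h import *
m=optics.camera_model("wrist"); im=optics.get_image("wrist"); cv2.imwrite("pics/w11.png",im[:,:,::-1])
np.save("pics/w11.npy",m,allow_pickle=True)
goto([645.5,144,205],-4.8)
E
```

```text
t: 27.6
tool_pos: [0.4288, -0.0075, 0.201]
tool_rot: [-2.926, -1.14, 0.004]
contact_force: [-0.5, 0.1, -3.3]
opening: 0.0547
grip_force: 64.9
t: 28.27
tool_pos: [0.4289, -0.0075, 0.2003]
tool_rot: [-3.139, 0.13, 0.005]
contact_force: [-0.3, -0.8, -3.2]
opening: 0.0547
grip_force: 64.9
t 28.32 p [429.1  -7.5 200.5] yaw -4.52 open 0.0548 grip 64.9159026145935 F [ 0.6173  0.1912 -4.1329] q6 1.46
shift(tool now) [ 203.8 -168.1   -5.1] shift(tool after turn) [ 203.  -169.1   -4.5] turn [-0.0001  0.0028  0.0049]
```

View pics/w11.png

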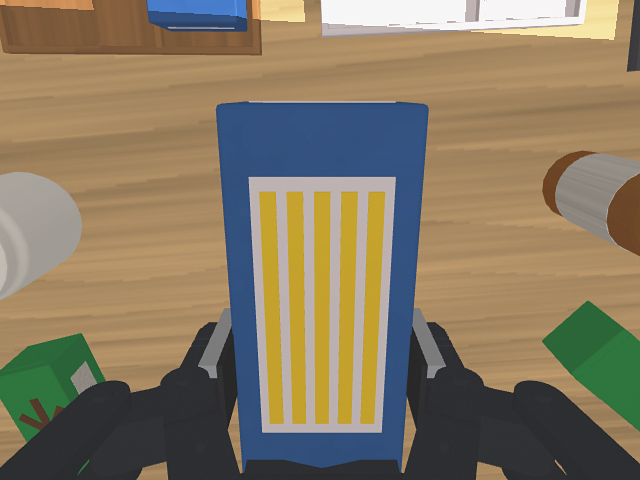

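The pasta carton is held level. The brown tray's near corners are at about (2,51) and (262,54).

```bash
python3 - <<'E'
from h import *
m=np.load("pics/w11.npy",allow_pickle=True).item()
P=ray(m,[(2,51),(262,54)],.01)*1000; print(P,fitrect(P,[(-95,57),(-95,-126)]))
# near-edge line by colour from image
im=cv2.imread("pics/w11.png"); e=[]
g=cv2.GaussianBlur(cv2.cvtColor(im,cv2.COLOR_BGR2GRAY),(3,3),0).astype(int)
for u in range(10,255,5):
    d=np.diff(g[35:75,u]); e.append((u,35+np.argmax(d)+.5))
P=ray(m,e,.0)*1000; k=cv2.fitLine(P.astype(np.float32),cv2.DIST_HUBER,0,.01,.01).ravel(); print("edge dir",np.degrees(np.arctan2(k[1],k[0])),k)
E
python3 -m pendant '[[[30,-26,0],[0,0,0.005],0],[[34,-28,0],[0,0,0],0],[[34,-28,0],[0,0,0],0],[[34,-28,0],[0,0,0],0],[[34,-28,0],[0,0,0],0],[[34,-28,0],[0,0,0],0],[[4,-2,0],[0,0,0],0],[[0,0,0],[0,0,0],0]]'
python3 -m pendant '[[[0,0,0],[0,0,0],0]]'
python3 - <<'E'
from h import *
m=optics.camera_model("wrist"); im=optics.get_image("wrist"); cv2.imwrite("pics/w12.png",im[:,:,::-1]); np.save("pics/w12.npy",m,allow_pickle=True)
goto([645.5,144,18.3],-5)
E
```

```text
[[556.9098 210.8606]
 [539.764   26.9124]] (np.float64(-5.325121622973291), array([646.1287, 144.4209]), array([0.8728, 0.8728]))
edge dir 84.972885 [  0.0876   0.9962 549.1514 131.2033]
t: 28.98
tool_pos: [0.6384, 0.1368, 0.1989]
tool_rot: [3.138, -0.128, -0.007]
contact_force: [-1.3, -0.2, -3.3]
opening: 0.0548
grip_force: 65.4
t: 29.07
tool_pos: [0.637, 0.1355, 0.1999]
tool_rot: [3.138, -0.132, -0.006]
contact_force: [-0.1, -0.2, -3.0]
opening: 0.0551
grip_force: 65.4
t 29.12 p [636.8 135.1 200.5] yaw -4.87 open 0.0549 grip 65.41723966598511 F [ 0.2793 -0.0318 -3.1909] q6 1.75
shift(tool now) [  8.4  -9.7 182.2] shift(tool after turn) [  7.9  -9.6 182.2] turn [0.0006 0.0026 0.0022]
```

Run:
```python
from h import *
# line fits (top view) of brown tray's left outer edge and fixed pasta carton, for yaw
m=optics.camera_model("top"); im=cv2.imread("pics/top0.png")[:,:,::-1].copy(); H=hsv(im)
h,s,v=[H[...,i].astype(int) for i in range(3)]
mk=(h>100)&(h<125)&(s>150); mk[:,:306]=0; mk[:122]=0;mk[200:]=0
E=[[],[]]
for r in range(130,196,3):
    u=np.where(mk[r,300:345])[0]+300
    E[0].append((u.min(),r)); E[1].append((u.max(),r))
for e in E:
    P=ray(m,e,.044)*1000; k=cv2.fitLine(P.astype(np.float32),cv2.DIST_HUBER,0,.01,.01).ravel(); print(np.degrees(np.arctan2(k[1],k[0])),k)
```

```text
-5.1136136 [  0.996   -0.0891 653.7932  79.2152]
-5.3260813 [  0.9957  -0.0928 636.1925  30.1349]
```

```bash
python3 -m pendant '[[[8,-10,0],[0,0.002,0.004],0],[[0,0,20],[0,0,0],0],[[0,0,40],[0,0,0],0],[[0,0,40],[0,0,0],0],[[0,0,30],[0,0,0],0],[[0,0,20],[0,0,0],0],[[0,0,12],[0,0,0],0],[[0,0,6],[0,0,0],0],[[0,0,3],[0,0,0],0],[[0,0,0],[0,0,0],0],[[0,0,0],[0,0,0],0]]'
python3 -c "
from h import *
goto([645.5,144.3,18.3],-5.1)"
```

```text
t: 30.03
tool_pos: [0.6481, 0.1448, 0.0324]
tool_rot: [-3.138, 0.142, -0.007]
contact_force: [-0.2, 0.2, -2.7]
opening: 0.0549
grip_force: 65.3
t 30.03 p [648.1 144.8  32.4] yaw -5.17 open 0.0549 grip 65.34331798553467 F [-0.1567  0.1603 -2.6756] q6 1.77
shift(tool now) [-2.6  0.8 14. ] shift(tool after turn) [-2.5  0.8 14.1] turn [-0.0007 -0.0045 -0.0012]
```

```bash
python3 -m pendant '[[[-1.5,0.5,4],[0,-0.003,0],0],[[0,0,4],[0,0,0],0],[[0,0,2.5],[0,0,0],0],[[0,0,1.5],[0,0,0],0],[[0,0,1],[0,0,0],0],[[0,0,0.5],[0,0,0],0],[[0,0,0],[0,0,0],0],[[0,0,0],[0,0,0],0]]'
python3 -c "
from h import *
goto([645.5,144.3,18.3],-5.1)"
```

```text
t: 30.7
tool_pos: [0.6451, 0.1445, 0.0183]
tool_rot: [3.138, -0.141, -0.005]
contact_force: [-6.0, -0.4, 8.0]
opening: 0.0547
grip_force: 66.8
t 30.7 p [645.1 144.5  18.3] yaw -5.16 open 0.0547 grip 66.83937907218933 F [-6.0103 -0.3799  8.0436] q6 1.77
shift(tool now) [0.4 0.2 0. ] shift(tool after turn) [0.4 0.2 0. ] turn [ 0.0005  0.0029 -0.001 ]
```

```bash
python3 -m pendant '[[[0,0,0],[0,0,0],0.72],[[0,0,0],[0,0,0],0.78],[[0,0,0],[0,0,0],0.8],[[0,0,0],[0,0,0],0.8],[[0,0,-4],[0,0,0],0.8],[[0,0,-12],[0,0,0],0.8],[[0,0,-25],[0,0,0],0.8],[[0,0,-40],[0,0,0],0.8],[[0,0,-40],[0,0,0],1],[[0,0,-40],[0,0,0],1],[[0,0,-40],[0,0,0],1],[[0,0,0],[0,0,0],1]]'
python3 -m pendant '[[[-38,0,0],[0,0,0],1],[[-38,0,0],[0,0,0],1],[[-38,0,0],[0,0,0],1],[[-38,0,0],[0,0,0],1],[[-38,0,0],[0,0,0],1],[[-38,0,0],[0,0,0],1],[[0,0,0],[0,0,0],1],[[0,0,0],[0,0,0],1],[[0,0,0],[0,0,0],1]]'
python3 - <<'E'
from h import *
im=optics.get_image("top")[:,:,::-1]; w=optics.get_image("wrist")[:,:,::-1]; m=optics.camera_model("top")
cv2.imwrite("pics/f.png",np.hstack([cv2.resize(im[110:300,130:590],None,fx=1.7,fy=1.7),]))
H=hsv(im[:,:,::-1].copy()); h,s,v=[H[...,i].astype(int) for i in range(3)]
mk=(h>100)&(h<125)&(s>150); mk[:100]=0; mk[300:]=0
for c in blobs(mk): print(cv2.boundingRect(c),[np.round(q,1) for q in rect(m,c,.044)])
goto([400,100,230],-5)
E
```

```text
t: 31.7
tool_pos: [0.6505, 0.145, 0.2311]
tool_rot: [-3.135, 0.141, -0.027]
contact_force: [0.7, -0.3, 1.2]
opening: 0.0855
grip_force: 0.0
t: 32.45
tool_pos: [0.419, 0.1651, 0.2192]
tool_rot: [-3.138, 0.141, -0.001]
contact_force: [-0.1, -0.0, -0.1]
opening: 0.0852
grip_force: 0.0
(307, 124, 33, 81) [array([633.6,  55.7]), array([ 53. , 160.7]), np.float64(84.7)]
(263, 122, 34, 81) [array([639.6, 142.5]), array([ 56.6, 160.9]), np.float64(84.5)]
t 32.55 p [419.6 164.9 218.9] yaw -5.2 open 0.0859 grip 0.0 F [ 0.1387 -0.4512 -0.5921] q6 1.87
shift(tool now) [-13.6  66.4 -11.1] shift(tool after turn) [-13.9  66.4 -11.1] turn [-0.0003  0.0007 -0.0034]
```

View pics/f.png

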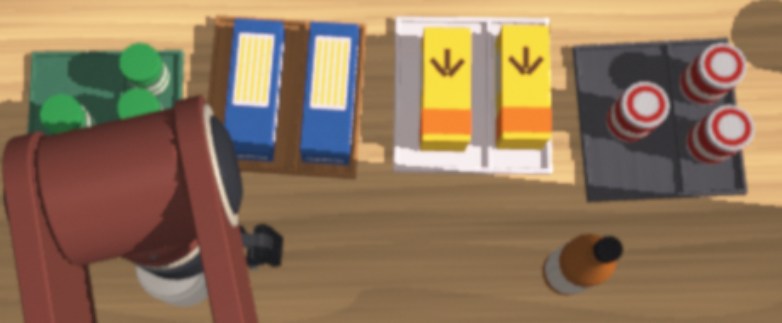

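The top view shows the cartons square in their own trays, and the tin and jar inside theirs. The pasta carton is about 2 mm from centre. The arm is clear of everything.

```bash
python3 -c "
from station import ctrl
print(ctrl.finish_job())"
```

```text
the job is handed in; nothing more can be done
None
```

The job is handed in: the tin, jar, tea and pasta were set down in that order, each within about 3 mm of the middle of its own tray's empty compartment, at about 33 s on the robot's clock; the judge's verdict was not shown.

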